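# Find the softest sprung rest for the glass and push its tag down

### The job

One of the three sprung rests on the glass worker's bench is softer than the others and is wanted for a thin glass figure. Going from the robot's left to its right, press each black pad down with the fingertips and let it spring back to feel which is the softest, then push the brass tag of that rest fully down and leave the other two tags up. Pick nothing up, leave the rests where they stand, disturb nothing else on the bench, and finish clear of everything.

Things in the scene. Friction and masses are not known exactly. Their poses are not given: they have to be found in the camera images.
- rest_a: one of three sprung rests that look alike, loose on the bench and heavy (about 1.4 kg): dark steel foot 150 x 64 x 12 mm with a round black pad at one end and a brass tag on a wooden block at the other. Origin: centre of the foot's underside, on the bench; z up, x along the foot from tag to pad. The pad's centre is at x = +40 mm, the tag's at x = -45 mm; the tag end faces the robot, give or take 0.4 rad of yaw. The foot stands still when pressed from above
- pad_a_top (a point): centre of the top face of the pad of rest_a: a flat round black pad, 56 mm across and 14 mm thick, on a coil spring; top 64 mm above the bench when free; the point moves with the pad, z up
- pad_a (a joint): how far the pad of rest_a is pressed down, 0 free to 0.015 m at its stop; it springs back up when let go. Free, it sinks under its own weight by a fraction of a millimetre, the softest a hair more. The three springs differ clearly: a 5.5 N push sinks the softest about 12 mm, the others about 6.5 and 4 mm, and no pad needs over 22 N to reach its stop
- tag_a_top (a point): centre of the top face of the tag of rest_a: a flat brass cap, 22 mm (along the foot) x 32 mm x 6 mm thick, on a stem over a wooden block 30 x 36 mm whose top is 48 mm above the bench; the raised cap's top is 63 to 66 mm up, the fully lowered cap's 54 mm; the point moves with the tag, z up
- tag_a (a joint): how far the tag of rest_a is pushed down: starts at 0 to 0.003 m, 0.012 m fully down, where the cap rests on its block; it needs about 2.5 N to move and stays where it is left
- rest_b: one of three sprung rests that look alike, loose on the bench and heavy (about 1.4 kg): dark steel foot 150 x 64 x 12 mm with a round black pad at one end and a brass tag on a wooden block at the other. Origin: centre of the foot's underside, on the bench; z up, x along the foot from tag to pad. The pad's centre is at x = +40 mm, the tag's at x = -45 mm; the tag end faces the robot, give or take 0.4 rad of yaw. The foot stands still when pressed from above
- pad_b_top (a point): centre of the top face of the pad of rest_b: a flat round black pad, 56 mm across and 14 mm thick, on a coil spring; top 64 mm above the bench when free; the point moves with the pad, z up
- pad_b (a joint): how far the pad of rest_b is pressed down, 0 free to 0.015 m at its stop; it springs back up when let go. Free, it sinks under its own weight by a fraction of a millimetre, the softest a hair more. The three springs differ clearly: a 5.5 N push sinks the softest about 12 mm, the others about 6.5 and 4 mm, and no pad needs over 22 N to reach its stop
- tag_b_top (a point): centre of the top face of the tag of rest_b: a flat brass cap, 22 mm (along the foot) x 32 mm x 6 mm thick, on a stem over a wooden block 30 x 36 mm whose top is 48 mm above the bench; the raised cap's top is 63 to 66 mm up, the fully lowered cap's 54 mm; the point moves with the tag, z up
- tag_b (a joint): how far the tag of rest_b is pushed down: starts at 0 to 0.003 m, 0.012 m fully down, where the cap rests on its block; it needs about 2.5 N to move and stays where it is left
- rest_c: one of three sprung rests that look alike, loose on the bench and heavy (about 1.4 kg): dark steel foot 150 x 64 x 12 mm with a round black pad at one end and a brass tag on a wooden block at the other. Origin: centre of the foot's underside, on the bench; z up, x along the foot from tag to pad. The pad's centre is at x = +40 mm, the tag's at x = -45 mm; the tag end faces the robot, give or take 0.4 rad of yaw. The foot stands still when pressed from above
- pad_c_top (a point): centre of the top face of the pad of rest_c: a flat round black pad, 56 mm across and 14 mm thick, on a coil spring; top 64 mm above the bench when free; the point moves with the pad, z up
- pad_c (a joint): how far the pad of rest_c is pressed down, 0 free to 0.015 m at its stop; it springs back up when let go. Free, it sinks under its own weight by a fraction of a millimetre, the softest a hair more. The three springs differ clearly: a 5.5 N push sinks the softest about 12 mm, the others about 6.5 and 4 mm, and no pad needs over 22 N to reach its stop
- tag_c_top (a point): centre of the top face of the tag of rest_c: a flat brass cap, 22 mm (along the foot) x 32 mm x 6 mm thick, on a stem over a wooden block 30 x 36 mm whose top is 48 mm above the bench; the raised cap's top is 63 to 66 mm up, the fully lowered cap's 54 mm; the point moves with the tag, z up
- tag_c (a joint): how far the tag of rest_c is pushed down: starts at 0 to 0.003 m, 0.012 m fully down, where the cap rests on its block; it needs about 2.5 N to move and stays where it is left
- swan: small clear glass swan, 32 mm across, 59 mm tall, standing between the rests; origin under its centre; loose, to be left alone
- stopper: small green glass bottle stopper, 30 mm across, 58 mm tall, standing between the rests; origin under its centre; loose, to be left alone
- block: dark flat block 80 x 110 x 22 mm lying beyond the rests; origin under its centre; loose, to be left alone
- screwdriver: screwdriver lying beyond the rests, along its x axis, under 250 mm long and 40 mm high; loose, to be left alone
- brush: brush lying to the left of the rests, along its x axis, under 250 mm long and 40 mm high; loose, to be left alone
- cloche: glass dome on a dark wooden foot, 120 mm across, 167 mm tall, at the robot's right; origin under its centre; loose, to be left alone
- jar: amber glass jar with a steel cap, 64 mm across, 90 mm tall, at the robot's left; origin under its centre; loose, to be left alone

How it is judged:
By the outcome, as a careful person would: the job done as asked, in the order asked, and still so for the second after the job is handed in, with the robot touching nothing.
It also fails if it takes over 48 s, if anything falls off the work surface, if the arm or the gripper's body presses on something with over 40 N, if the wrist force passes 120 N, or if a joint passes its speed limit or range.

### The arm

A 6-joint arm with a two-finger parallel gripper is mounted at the origin on the work surface. World frame = base frame: x ahead of the robot, y to its left, z up, the work surface at z = 0. Lengths are in m, angles in degrees, forces in N, time in s.
With the tool pointing down it reaches from about 0.325 to 0.775 m from the base axis. Payload 9.3 kg.
Tool frame: the origin (TCP) lies between the finger pads; the fingertips stand 8 mm ahead of it and the grasp point (between the pads) lies 11 mm behind it; z points along the fingers, y is the line along which they close (so a half turn about z gives the same grasp; the last joint's range is limited). The gripper opens to 85 mm and grips with 20 to 120 N. Pads are 22 mm wide; open, the fingers measure 114 mm over their backs; the gripper's body (76 mm by 85 mm) begins 54 mm behind the grasp point. The pads swing forward as they close: fully open they stand 13 mm farther back than shut.
Start: joints at [60.986, 14.817, 1.232, 76.415, 0, 81.257], TCP at [0.191, 0.516, 0.212] pointing down, gripper open.
Joint ranges: [-174.27, 174.27], [-52.1, 104.24], [-59.71, 78.15], [-110.17, 111.67], [-87.03, 83.33], [-180, 180]. Speed limits (degrees/s): [127.2, 127.2, 159.86, 180, 180, 180].

### API

Orientations are given as a 3x3 rotation matrix whose columns are the frame's x, y, z axes.
In Python, from bench import manip gives the robot as it stands.
- The arm moves only by the tool send_rows, never from a script. Its argument "steps" is a list of rows, each a list of 6 numbers: the shift along the world's x, y, z in m, then the turn, a rotation vector about the world's x, y, z in rad. In form: [[dx, dy, dz, wx, wy, wz], ...]. A call has 1 to 20 rows; each row shifts and turns the commanded pose from where the row before left it; what a row does not reach is not made up. A row lasts 1/12 s, in which the tool goes at most 41.7 mm and 7.16 degrees, less where a joint would pass 70% of its speed; a pose out of reach is approached as far as the arm can. A call is refused whole if a number of a shift passes 0.0417 or a number of a turn 0.125, either way. A call with a gripper value outside its range is refused whole. "jaw" is the closure, from 0 (fully open) to 1 (shut), set as the call begins (left out, the last holds). The fingers move at their own pace and stop on an object; the grip force is fixed at half the most. Time passes only in rows, so rows that do not move let the fingers close. It gives the time, the measured TCP pose, the force and the opening at its end, in the units of the state.
- manip.get_obs(): the state, without advancing time (a new reading comes with each control period).
- manip.snapshot(name): name is "scene" or "top" or "wrist"; returns a dict with "color" (400x640x3 uint8, red, green, blue), "camera_matrix" (3x3 intrinsics, pixels), "distortion" ([k1, k2, p1, p2, k3] as OpenCV has them; the pictures are not rectified), "cam_to_world" (4x4, takes a point from camera to world coordinates); the wrist camera has in their place "hand_eye" (4x4, takes a point from camera to tool coordinates, whose origin is the TCP and whose axes are the flange's). Camera axes: x right, y down, z forward; pixel columns grow to the right and rows downward; lengths in m; the calibration is good to about 2 mm. A picture is of the moment at which its call begins: read the wrist's pose just before it. There is no depth.
- manip.close_job(): hands the job in, once; it reports no verdict.
Trained networks look in the newest picture that a camera, given by its name, has taken for a name from the list of things; names that differ only in an ending like _2 or _b are one class to them, and where a whole thing is asked for, a point or a joint stands for the part that bears it (a point fixed in the world has none). Each returns a list of dicts, best first, with "confidence" (0 to 1); they miss things now and then, are a little off and sometimes report something else, mostly with a low value. They report only what shows in the picture. A call takes as long as a camera call.
- manip.outline_of(camera, target): "mask" (400x640 bool, what is visible of it) and "box" ([centre column, centre row, width, height] in pixels, round what is visible of it).
The state is a dict: "time": time; "joints": joint angles; "dq": joint speeds; "tau": joint torques, N m; "ee_pos": TCP position; "tool_rot": TCP orientation; "contact_force": force on the tool from outside, world axes, zero at the start; "ft_torque": the same for the moment, N m; "gripper_width": finger opening in m.
Only numpy, scipy, OpenCV 4.12 (cv2) and the standard library are available. Lean on these libraries where they do the work, as an engineer would, in place of code of your own. Each camera call takes 0.05 s, during which the arm holds its last target. There are 200 camera calls.

## Working session

There is one attempt and no reset: what is moved stays moved. The work goes in short steps, Python scripts to look and compute and a tool call to move; the robot and the scene stay as the last step left them, time stands still between calls to the robot, and variables do not carry over. Pictures are saved under pics/ and viewed, on a budget of 10 in all, crops included, one or two more only if the job needs it, and the job is handed in when it is done.

Besides the shell and the picture viewer there is one more tool, called after ">>>" as name(argument=value, ...), one argument or row to a line, values as JSON. send_rows: Moves the arm, as the interface text tells. Its arguments: {"type":"object","properties":{"steps":{"type":"array"},"jaw":{"type":"number"}},"required":["steps"]}

```bash
mkdir -p pics; cat > h.py <<'E'
from bench import manip
import numpy as np, cv2
def ray(s,px,T):
    p=cv2.undistortPoints(np.array([[px]],float),np.array(s["camera_matrix"]),np.array(s["distortion"]))[0,0]
    T=np.array(T); return T[:3,3],T[:3,:3]@np.array([p[0],p[1],1])
def at_z(s,px,z,T=None):
    o,d=ray(s,px,s["cam_to_world"] if T is None else T); return o+d*(z-o[2])/d[2]
def save(s,n): cv2.imwrite(f"pics/{n}.png",cv2.cvtColor(s["color"],cv2.COLOR_RGB2BGR))
E
python3 - <<'E'
from h import *
for c in("top","scene"):
    s=manip.snapshot(c); save(s,c+"1")
    print(c,np.array(s["cam_to_world"])[:3,3].round(3))
    for n,z in(("pad_a_top",.06),("tag_a_top",.06),("rest_a",.0),("swan",.03),("stopper",.03),("jar",.04),("cloche",.08),("block",.01),("brush",.01),("screwdriver",.01)):
        for r in manip.outline_of(c,n):
            if r["confidence"]<.3: continue
            m=cv2.moments(r["mask"].astype(np.uint8),True); 
            if m["m00"]==0: continue
            px=(m["m10"]/m["m00"],m["m01"]/m["m00"]); print(n,round(r["confidence"],2),np.round(px),np.round(r["box"]),at_z(s,px,z).round(3))
o=manip.get_obs();print({k:np.round(v,3).tolist() for k,v in o.items()})
E
```

```text
top [ 0.513 -0.038  1.119]
pad_a_top 0.87 [298. 197.] [300. 199.  22.  24.] [0.606 0.006 0.06 ]
tag_a_top 0.47 [153. 169.] [151. 171.  33.  26.] [0.671 0.4   0.06 ]
tag_a_top 0.46 [304. 228.] [305. 228.  15.   8.] [ 0.523 -0.012  0.06 ]
rest_a 0.93 [302. 214.] [302. 213.  30.  55.] [ 0.565 -0.003  0.   ]
rest_a 0.93 [383. 242.] [383. 241.  33.  57.] [ 0.492 -0.231  0.   ]
rest_a 0.68 [206. 229.] [209. 229.  32.  58.] [0.515 0.263 0.   ]
swan 0.51 [153. 169.] [153. 172.  34.  24.] [0.676 0.413 0.03 ]
stopper 0.67 [343. 192.] [343. 193.  10.  10.] [ 0.625 -0.114  0.03 ]
stopper 0.67 [462. 194.] [463. 195.  53.  41.] [ 0.629 -0.444  0.03 ]
stopper 0.48 [199. 246.] [198. 246.  15.  10.] [0.468 0.274 0.03 ]
jar 0.79 [153. 169.] [150. 172.  36.  22.] [0.675 0.409 0.04 ]
cloche 0.81 [462. 194.] [462. 196.  55.  44.] [ 0.623 -0.426  0.08 ]
cloche 0.64 [382. 227.] [381. 228.  24.  18.] [ 0.531 -0.216  0.08 ]
block 0.78 [277. 148.] [277. 147.  38.  32.] [0.748 0.072 0.01 ]
brush 0.63 [152. 227.] [154. 234.  22.  75.] [0.514 0.413 0.01 ]
screwdriver 0.61 [361. 145.] [358. 152.  32.  60.] [ 0.76
[... 680 characters left out ...]
2.] [283. 161.  19.  15.] [ 0.508 -0.248  0.03 ]
jar 0.67 [449. 331.] [449. 332.  41.  49.] [0.67  0.406 0.04 ]
cloche 0.74 [212. 145.] [216. 144.  42.  58.] [ 0.642 -0.41   0.08 ]
block 0.79 [305. 272.] [306. 272.  57.  56.] [0.749 0.073 0.01 ]
brush 0.8 [486. 296.] [489. 295.  52.  56.] [0.513 0.413 0.01 ]
{'time': 1.1, 'joints': [60.986, 14.818, 1.232, 76.416, 0.001, 81.258], 'dq': [0.041, -0.031, -0.063, -0.035, -0.048, 0.094], 'tau': [0.001, -55.54, 34.474, 0.001, -0.0, 0.0], 'ee_pos': [0.191, 0.516, 0.212], 'tool_rot': [[-0.938, 0.346, -0.0], [0.346, 0.938, -0.0], [0.0, -0.0, -1.0]], 'contact_force': [-0.274, -0.518, -1.063], 'ft_torque': [-0.008, 0.002, 0.041], 'gripper_width': 0.085}
```

```bash
python3 - <<'E'
import cv2
i=cv2.imread("pics/top1.png")[120:280,130:430]; i=i[:, :]
a=cv2.resize(i[20:160,40:300],None,fx=3,fy=3,interpolation=cv2.INTER_CUBIC)
cv2.imwrite("pics/top1c.png",a); print(a.shape)
E
```

```text
(420, 780, 3)
```

View pics/top1c.png

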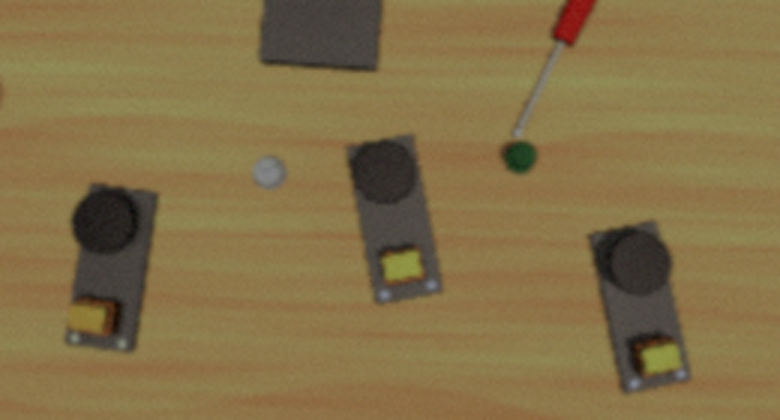

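```bash
python3 - <<'E'
from h import *
s=manip.snapshot("top")
P={"L":((105,221),(92,318)),"M":((385,171),(402,266)),"R":((639,261),(659,358))}
f=lambda p:(170+(p[0]+.5)/3-.5,140+(p[1]+.5)/3-.5)
for k,(a,b) in P.items():
    A=at_z(s,f(a),.064);B=at_z(s,f(b),.064);d=A-B
    print(k,A.round(4),B.round(4),"len",np.linalg.norm(d).round(4),"yaw",np.arctan2(d[1],d[0]).round(3))
for p in((268,171),(519,156)):print(at_z(s,f(p),.03).round(3))
print(manip.snapshot("wrist")["hand_eye"])
E
```

```text
L [0.5548 0.2527 0.064 ] [0.4692 0.2599 0.064 ] len 0.0858 yaw -0.084
M [0.6062 0.0065 0.064 ] [ 0.5226 -0.0111  0.064 ] len 0.0853 yaw 0.208
R [ 0.5329 -0.2199  0.064 ] [ 0.4485 -0.2387  0.064 ] len 0.0865 yaw 0.219
[0.606 0.115 0.03 ]
[ 0.626 -0.114  0.03 ]
[[-5.93851772e-04 -9.55079932e-01 -2.96347721e-01  7.62338801e-02]
 [ 9.99999445e-01 -3.09211695e-04 -1.00736242e-03  4.95474722e-04]
 [ 8.70477451e-04 -2.96348154e-01  9.55079585e-01 -1.62583752e-01]
 [ 0.00000000e+00  0.00000000e+00  0.00000000e+00  1.00000000e+00]]
```

>>> send_rows(
  steps=[
    [0.028,-0.0202,-0.004,0,0,0.027],
    [0.028,-0.0202,-0.004,0,0,0.027],
    [0.028,-0.0202,-0.004,0,0,0.027],
    [0.028,-0.0202,-0.004,0,0,0.027],
    [0.028,-0.0202,-0.004,0,0,0.027],
    [0.028,-0.0202,-0.004,0,0,0.027],
    [0.028,-0.0202,-0.004,0,0,0.027],
    [0.028,-0.0202,-0.004,0,0,0.027],
    [0.028,-0.0202,-0.004,0,0,0.027],
    [0.028,-0.0202,-0.004,0,0,0.027],
    [0.028,-0.0202,-0.004,0,0,0.027],
    [0.028,-0.0202,-0.004,0,0,0.027],
    [0.028,-0.0202,-0.004,0,0,0.027],
    [0,0,0,0,0,0],
    [0,0,0,0,0,0],
  ],
  jaw=1,
)

```text
time: 2.45
ee_pos: [0.5556, 0.2519, 0.1588]
tool_rot: [[-1.0, 0.006, -0.001], [0.006, 1.0, -0.0], [0.001, -0.0, -1.0]]
contact_force: [-0.1, -0.3, 0.5]
gripper_width: -0.0002
```

```bash
python3 - <<'E'
from h import *
o=manip.get_obs();s=manip.snapshot("wrist");save(s,"w1")
T=np.eye(4);T[:3,:3]=o["tool_rot"];T[:3,3]=o["ee_pos"];T=T@np.array(s["hand_eye"])
np.save("T1",T);print(o["time"],np.round(o["ee_pos"],4),np.round(o["tool_rot"],3).tolist(),np.round(o["contact_force"],2))
for n in("pad_a_top","tag_a_top"):
    for r in manip.outline_of("wrist",n):
        m=cv2.moments(r["mask"].astype(np.uint8),True)
        if m["m00"]:
            px=(m["m10"]/m["m00"],m["m01"]/m["m00"]);print(n,round(r["confidence"],2),np.round(r["box"]),at_z(s,px,.064,T).round(4))
E
```

```text
2.45 [0.5556 0.2519 0.1588] [[-1.0, 0.006, -0.001], [0.006, 1.0, -0.0], [0.001, -0.0, -1.0]] [-0.11 -0.28  0.47]
pad_a_top 0.82 [ 90. 242.  62.  54.] [0.6018 0.014  0.064 ]
pad_a_top 0.53 [332. 149.  66. 153.] [0.5052 0.2603 0.064 ]
pad_a_top 0.44 [ 92. 198. 137. 146.] [0.5535 0.033  0.064 ]
tag_a_top 0.97 [ 47. 166.  41.  31.] [ 0.5219 -0.0094  0.064 ]
```

View pics/w1.png

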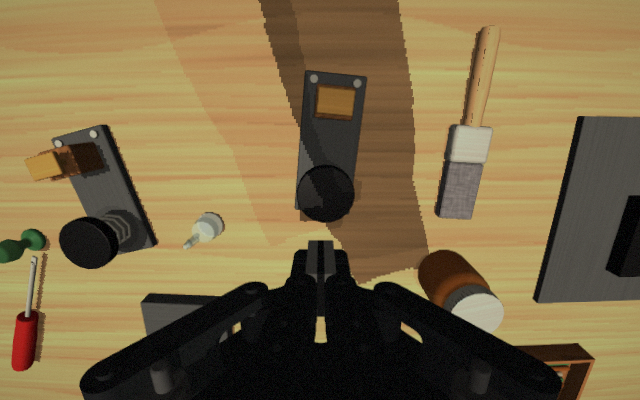

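```bash
python3 - <<'E'
from h import *
s=manip.snapshot("wrist");T=np.load("T1.npy")
for p in((326,193),(335,101),(88,245),(45,166)):print(at_z(s,p,.064,T).round(4))
E
```

```text
[0.551  0.2577 0.064 ]
[0.4687 0.2656 0.064 ]
[0.6049 0.0126 0.064 ]
[ 0.5224 -0.0097  0.064 ]
```

>>> send_rows(
  steps=[
    [0,0,-0.025,0,0,0],
    [0,0,-0.025,0,0,0],
    [0,0,-0.025,0,0,0],
    [0,0,0,0,0,0],
    [0,0,0,0,0,0],
    [0,0,0,0,0,0],
  ],
)

```text
time: 3.15
ee_pos: [0.5548, 0.2541, 0.0865]
tool_rot: [[-1.0, 0.002, 0.002], [0.002, 1.0, 0.001], [-0.002, 0.001, -1.0]]
contact_force: [0.7, -0.3, 0.5]
gripper_width: 0.0001
```

>>> send_rows(
  steps=[
    [-0.002,0.001,-0.006,0,0,0],
    [0,0,-0.006,0,0,0],
    [0,0,-0.003,0,0,0],
    [0,0,-0.003,0,0,0],
    [0,0,-0.0025,0,0,0],
    [0,0,0,0,0,0],
    [0,0,0,0,0,0],
    [0,0,0,0,0,0],
    [0,0,0,0,0,0],
  ],
)

```text
time: 3.9
ee_pos: [0.5527, 0.2543, 0.0645]
tool_rot: [[-1.0, 0.003, 0.0], [0.003, 1.0, 0.0], [-0.0, 0.0, -1.0]]
contact_force: [0.1, -0.0, 0.3]
gripper_width: 0.0001
```

>>> send_rows(
  steps=[
    [0,0,-0.0025,0,0,0],
    [0,0,-0.0025,0,0,0],
    [0,0,0,0,0,0],
    [0,0,0,0,0,0],
    [0,0,0,0,0,0],
    [0,0,0,0,0,0],
  ],
)

```text
time: 4.4
ee_pos: [0.5526, 0.2544, 0.0593]
tool_rot: [[-1.0, 0.003, 0.0], [0.003, 1.0, 0.0], [-0.0, 0.0, -1.0]]
contact_force: [-0.3, -0.2, -0.7]
gripper_width: 0.0002
```

```bash
python3 - <<'E'
from h import *
s=manip.snapshot("wrist");save(s,"w2");o=manip.get_obs();print(np.round(o["contact_force"],2),np.round(o["ft_torque"],3),np.round(o["tau"],2))
E
```

```text
[ 0.13  0.47 -0.53] [ 0.024 -0.027  0.003] [ -0.   -65.82  31.07   0.    -0.     0.  ]
```

View pics/w2.png

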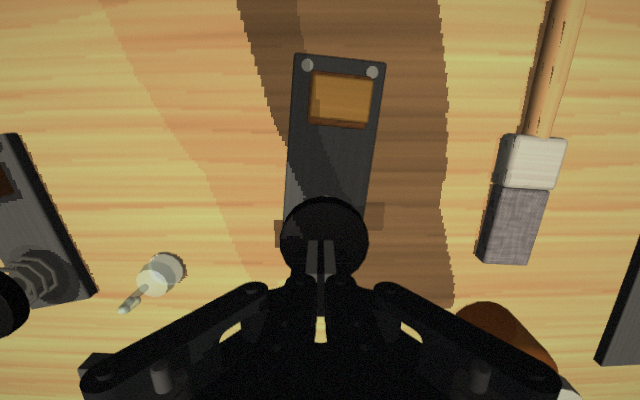

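```bash
python3 - <<'E'
from h import *
o=manip.get_obs();s=manip.snapshot("wrist")
T=np.eye(4);T[:3,:3]=o["tool_rot"];T[:3,3]=o["ee_pos"];T=T@np.array(s["hand_eye"])
for z in(.04,.05,.057,.064):
    print(z,[at_z(s,p,z,T).round(4).tolist() for p in((280,241),(368,241),(320,241),(324,197))])
print(o["ee_pos"],o["contact_force"])
E
```

```text
0.04 [[0.5622, 0.2264, 0.04], [0.5624, 0.2885, 0.04], [0.5622, 0.2546, 0.04], [0.5299, 0.2574, 0.04]]
0.05 [[0.5575, 0.228, 0.05], [0.5576, 0.2867, 0.05], [0.5575, 0.2546, 0.05], [0.527, 0.2573, 0.05]]
0.057 [[0.5542, 0.2291, 0.057], [0.5543, 0.2854, 0.057], [0.5542, 0.2547, 0.057], [0.5249, 0.2572, 0.057]]
0.064 [[0.5509, 0.2302, 0.064], [0.551, 0.2841, 0.064], [0.5509, 0.2547, 0.064], [0.5229, 0.2571, 0.064]]
[0.55261133 0.25434965 0.05936659] [ 0.13052973  0.47087044 -0.52951782]
```

>>> send_rows(
  steps=[
    [0,0,-0.002,0,0,0],
    [0,0,0,0,0,0],
    [0,0,0,0,0,0],
    [0,0,0,0,0,0],
  ],
)

```text
time: 4.83
ee_pos: [0.5525, 0.2543, 0.0572]
tool_rot: [[-1.0, 0.003, -0.0], [0.003, 1.0, -0.0], [0.0, -0.0, -1.0]]
contact_force: [-0.1, -0.0, 0.3]
gripper_width: -0.0001
```

```bash
python3 - <<'E'
from h import *
s=manip.snapshot("scene");save(s,"s2")
a=cv2.imread("pics/scene1.png");b=cv2.imread("pics/s2.png")
c=[cv2.resize(i[210:300,380:480],None,fx=4,fy=4,interpolation=cv2.INTER_CUBIC) for i in(a,b)]
cv2.imwrite("pics/cmp.png",np.hstack(c))
E
```

```text
(no output)
```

View pics/cmp.png

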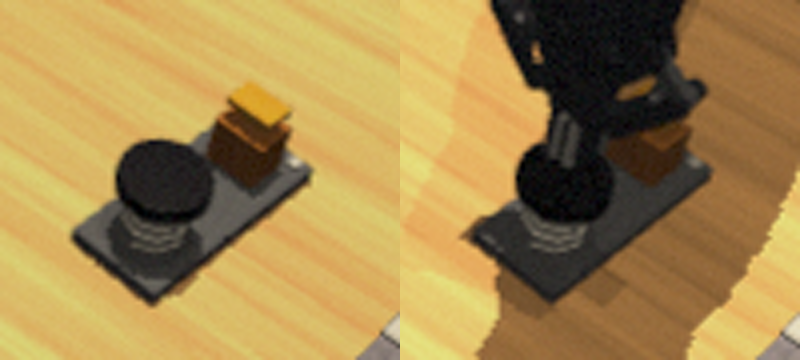

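>>> send_rows(
  steps=[
    [0,0,-0.0025,0,0,0],
    [0,0,0,0,0,0],
    [0,0,0,0,0,0],
    [0,0,0,0,0,0],
  ],
)

```text
time: 5.22
ee_pos: [0.5525, 0.2543, 0.0547]
tool_rot: [[-1.0, 0.003, -0.0], [0.003, 1.0, -0.0], [0.0, -0.0, -1.0]]
contact_force: [0.3, -0.1, -0.6]
gripper_width: -0.0002
```

>>> send_rows(
  steps=[
    [0,0,-0.0025,0,0,0],
    [0,0,0,0,0,0],
    [0,0,0,0,0,0],
    [0,0,0,0,0,0],
  ],
)

```text
time: 5.55
ee_pos: [0.5525, 0.2543, 0.0522]
tool_rot: [[-1.0, 0.003, -0.0], [0.003, 1.0, -0.0], [0.0, -0.0, -1.0]]
contact_force: [0.4, 0.1, 0.0]
gripper_width: 0.0002
```

>>> send_rows(
  steps=[
    [0,0,-0.0025,0,0,0],
    [0,0,0,0,0,0],
    [0,0,0,0,0,0],
    [0,0,0,0,0,0],
  ],
)

```text
time: 5.88
ee_pos: [0.5525, 0.2543, 0.0498]
tool_rot: [[-1.0, 0.003, -0.0], [0.003, 1.0, -0.0], [0.0, -0.0, -1.0]]
contact_force: [0.1, 0.6, 0.1]
gripper_width: 0.0002
```

```bash
python3 - <<'E'
from h import *
s=manip.snapshot("scene");save(s,"s3")
o=manip.get_obs();print(o["tau"],o["ft_torque"])
c=[cv2.resize(cv2.imread(f"pics/{i}.png")[210:280,390:480],None,fx=4.4,fy=4.4,interpolation=cv2.INTER_CUBIC) for i in("s2","s3")]
im=np.hstack(c);im=np.clip(im.astype(float)*1.8,0,255).astype(np.uint8)
cv2.imwrite("pics/cmp2.png",im);print(im.shape)
E
```

```text
[-6.36061159e-04 -6.60243201e+01  3.06922567e+01  7.71226496e-04
 -3.81893451e-04  4.13143073e-05] [0.06791004 0.00614011 0.01057445]
(308, 792, 3)
```

View pics/cmp2.png

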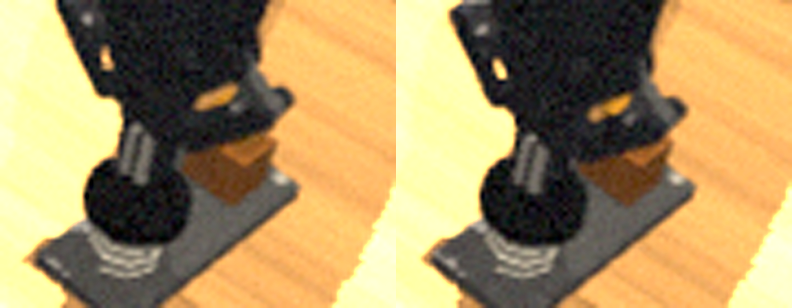

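>>> send_rows(
  steps=[
    [0,0,-0.0025,0,0,0],
    [0,0,0,0,0,0],
    [0,0,0,0,0,0],
    [0,0,0,0,0,0],
  ],
)

```text
time: 6.27
ee_pos: [0.5525, 0.2543, 0.0472]
tool_rot: [[-1.0, 0.003, -0.0], [0.003, 1.0, -0.0], [0.0, -0.0, -1.0]]
contact_force: [0.4, 0.8, -0.2]
gripper_width: 0.0001
```

>>> send_rows(
  steps=[
    [0,0,-0.0025,0,0,0],
    [0,0,0,0,0,0],
    [0,0,0,0,0,0],
    [0,0,0,0,0,0],
  ],
)

```text
time: 6.6
ee_pos: [0.5525, 0.2543, 0.0447]
tool_rot: [[-1.0, 0.003, -0.0], [0.003, 1.0, -0.0], [0.0, -0.0, -1.0]]
contact_force: [-0.3, 0.2, 0.2]
gripper_width: 0.0
```

>>> send_rows(
  steps=[
    [0,0,-0.0025,0,0,0],
    [0,0,0,0,0,0],
    [0,0,0,0,0,0],
    [0,0,0,0,0,0],
  ],
)

```text
time: 6.93
ee_pos: [0.5526, 0.2543, 0.0424]
tool_rot: [[-1.0, 0.003, 0.0], [0.003, 1.0, 0.0], [-0.0, 0.0, -1.0]]
contact_force: [0.0, -0.8, 0.8]
gripper_width: -0.0
```

>>> send_rows(
  steps=[
    [0,0,-0.0025,0,0,0],
    [0,0,0,0,0,0],
    [0,0,0,0,0,0],
    [0,0,0,0,0,0],
  ],
)

```text
time: 7.27
ee_pos: [0.5526, 0.2544, 0.0399]
tool_rot: [[-1.0, 0.003, 0.0], [0.003, 1.0, 0.0], [-0.0, 0.0, -1.0]]
contact_force: [1.1, 0.3, 1.9]
gripper_width: -0.0001
```

```bash
python3 - <<'E'
from h import *
s=manip.snapshot("scene");save(s,"s4");o=manip.get_obs();print(o["contact_force"],o["tau"],o["ee_pos"])
w=manip.snapshot("wrist");save(w,"w4")
L=[np.clip(cv2.resize(cv2.imread(f"pics/{i}.png")[225:280,400:450],None,fx=6,fy=6,interpolation=cv2.INTER_CUBIC)*1.8,0,255).astype(np.uint8) for i in("s3","s4")]
W=cv2.resize(cv2.imread("pics/w4.png")[170:300,250:400],None,fx=1.3,fy=2.54)
cv2.imwrite("pics/cmp3.png",np.hstack(L+[np.clip(W[:330]*1.8,0,255).astype(np.uint8)]))
E
```

```text
[0.74500366 0.5408783  1.9866218 ] [ 1.76253368e-02 -6.50416732e+01  2.93599337e+01  1.86639810e-01
 -1.14770685e-02 -6.26398123e-04] [0.552653   0.2543663  0.03988495]
```

View pics/cmp3.png

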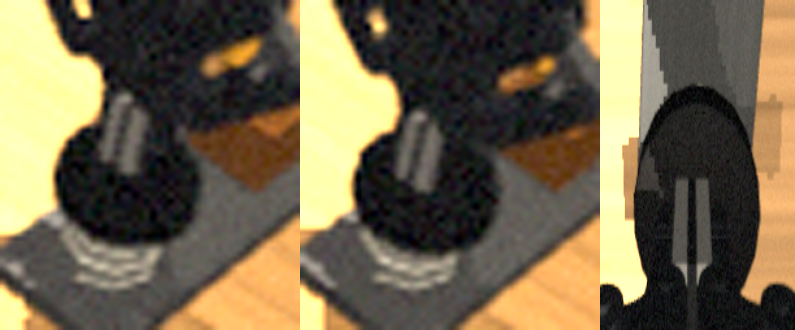

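>>> send_rows(
  steps=[
    [0,0,-0.002,0,0,0],
    [0,0,-0.002,0,0,0],
    [0,0,0,0,0,0],
    [0,0,0,0,0,0],
    [0,0,0,0,0,0],
  ],
)

```text
time: 7.78
ee_pos: [0.5526, 0.2544, 0.0359]
tool_rot: [[-1.0, 0.003, 0.0], [0.003, 1.0, 0.0], [-0.0, 0.0, -1.0]]
contact_force: [1.6, 0.5, 3.9]
gripper_width: 0.0
```

>>> send_rows(
  steps=[
    [0,0,-0.002,0,0,0],
    [0,0,-0.001,0,0,0],
    [0,0,0,0,0,0],
    [0,0,0,0,0,0],
    [0,0,0,0,0,0],
  ],
)

```text
time: 8.2
ee_pos: [0.5527, 0.2544, 0.0329]
tool_rot: [[-1.0, 0.003, 0.0], [0.003, 1.0, 0.0], [-0.0, 0.0, -1.0]]
contact_force: [0.2, -0.5, 4.3]
gripper_width: 0.0001
```

>>> send_rows(
  steps=[
    [0,0,-0.0015,0,0,0],
    [0,0,0,0,0,0],
    [0,0,0,0,0,0],
    [0,0,0,0,0,0],
  ],
)

```text
time: 8.53
ee_pos: [0.5527, 0.2544, 0.0314]
tool_rot: [[-1.0, 0.003, 0.0], [0.003, 1.0, 0.0], [-0.0, 0.0, -1.0]]
contact_force: [-1.3, 0.5, 5.7]
gripper_width: -0.0
```

>>> send_rows(
  steps=[
    [0,0,0.006,0,0,0],
    [0,0,0.01,0,0,0],
    [0,0,0.025,0,0,0],
    [0,0,0.03,0,0,0],
    [0.0076,-0.035,0,0,0,0.028],
    [0.0076,-0.035,0,0,0,0.028],
    [0.0076,-0.035,0,0,0,0.028],
    [0.0076,-0.035,0,0,0,0.028],
    [0.0076,-0.035,0,0,0,0.028],
    [0.0076,-0.035,0,0,0,0.028],
    [0.0076,-0.035,0,0,0,0.028],
    [0,0,-0.025,0,0,0],
    [0,0,-0.025,0,0,0],
    [0,0,0,0,0,0],
    [0,0,0,0,0,0],
    [0,0,0,0,0,0],
  ],
)

```text
time: 9.87
ee_pos: [0.6061, 0.0096, 0.0536]
tool_rot: [[-0.981, -0.193, 0.001], [-0.193, 0.981, -0.0], [-0.001, -0.0, -1.0]]
contact_force: [-0.1, 1.2, -0.0]
gripper_width: -0.0002
```

```bash
python3 - <<'E'
from h import *
o=manip.get_obs();s=manip.snapshot("wrist");save(s,"w5")
T=np.eye(4);T[:3,:3]=o["tool_rot"];T[:3,3]=o["ee_pos"];T=T@np.array(s["hand_eye"])
print(o["time"],np.round(o["ee_pos"],4),np.round(o["contact_force"],2))
for n in("pad_a_top",):
    for r in manip.outline_of("wrist",n):
        m=cv2.moments(r["mask"].astype(np.uint8),True)
        if m["m00"]:
            px=(m["m10"]/m["m00"],m["m01"]/m["m00"]);b=r["box"];print(n,round(r["confidence"],2),np.round(b),at_z(s,px,.064,T).round(4), at_z(s,(b[0],b[1]-b[3]/2),.064,T).round(4))
E
```

```text
9.8667 [0.6061 0.0096 0.0536] [-0.11  1.23 -0.05]
pad_a_top 0.89 [320. 234.  95.  78.] [0.5951 0.0058 0.064 ] [0.574  0.0038 0.064 ]
```

>>> send_rows(
  steps=[
    [0,0,-0.005,0,0,0],
    [0,0,-0.004,0,0,0],
    [0,0,-0.003,0,0,0],
    [0,0,-0.003,0,0,0],
    [0,0,-0.0015,0,0,0],
    [0,0,0,0,0,0],
    [0,0,0,0,0,0],
    [0,0,0,0,0,0],
  ],
)

```text
time: 10.63
ee_pos: [0.6061, 0.0096, 0.0363]
tool_rot: [[-0.981, -0.192, 0.001], [-0.192, 0.981, 0.0], [-0.001, 0.0, -1.0]]
contact_force: [-0.9, 1.9, 6.9]
gripper_width: 0.0003
```

>>> send_rows(
  steps=[
    [0,0,-0.002,0,0,0],
    [0,0,-0.0015,0,0,0],
    [0,0,0,0,0,0],
    [0,0,0,0,0,0],
    [0,0,0,0,0,0],
  ],
)

```text
time: 11.05
ee_pos: [0.6062, 0.0096, 0.0331]
tool_rot: [[-0.981, -0.192, 0.001], [-0.192, 0.981, 0.0], [-0.001, 0.0, -1.0]]
contact_force: [-1.5, 1.6, 9.8]
gripper_width: -0.0002
```

>>> send_rows(
  steps=[
    [0,0,-0.002,0,0,0],
    [0,0,0,0,0,0],
    [0,0,0,0,0,0],
    [0,0,0,0,0,0],
  ],
)

```text
time: 11.38
ee_pos: [0.6062, 0.0096, 0.0313]
tool_rot: [[-0.981, -0.192, 0.002], [-0.192, 0.981, 0.0], [-0.002, -0.0, -1.0]]
contact_force: [-1.7, 1.9, 11.4]
gripper_width: -0.0002
```

>>> send_rows(
  steps=[
    [0,0,0.006,0,0,0],
    [0,0,0.01,0,0,0],
    [0,0,0.025,0,0,0],
    [0,0,0.03,0,0,0],
    [-0.0104,-0.0326,0,0,0,0],
    [-0.0104,-0.0326,0,0,0,0],
    [-0.0104,-0.0326,0,0,0,0],
    [-0.0104,-0.0326,0,0,0,0],
    [-0.0104,-0.0326,0,0,0,0],
    [-0.0104,-0.0326,0,0,0,0],
    [-0.0104,-0.0326,0,0,0,0],
    [0,0,-0.025,0,0,0],
    [0,0,-0.025,0,0,0],
    [0,0,0,0,0,0],
    [0,0,0,0,0,0],
    [0,0,0,0,0,0],
  ],
)

```text
time: 12.72
ee_pos: [0.5334, -0.2188, 0.0523]
tool_rot: [[-0.981, -0.192, 0.0], [-0.192, 0.981, -0.0], [-0.0, -0.0, -1.0]]
contact_force: [-0.1, -0.0, 1.0]
gripper_width: 0.0003
```

```bash
python3 - <<'E'
from h import *
o=manip.get_obs();s=manip.snapshot("wrist");save(s,"w6")
T=np.eye(4);T[:3,:3]=o["tool_rot"];T[:3,3]=o["ee_pos"];T=T@np.array(s["hand_eye"])
print(o["time"],np.round(o["ee_pos"],4),np.round(o["contact_force"],2))
for n in("pad_a_top",):
    for r in manip.outline_of("wrist",n):
        m=cv2.moments(r["mask"].astype(np.uint8),True)
        if m["m00"]:
            px=(m["m10"]/m["m00"],m["m01"]/m["m00"]);b=r["box"];print(n,round(r["confidence"],2),np.round(b),at_z(s,px,.064,T).round(4), at_z(s,(b[0],b[1]-b[3]/2),.064,T).round(4))
E
```

```text
12.7167 [ 0.5334 -0.2188  0.0523] [-0.12 -0.01  1.02]
pad_a_top 0.87 [595. 371.  84.  56.] [ 0.5951 -0.0025  0.064 ] [ 0.5692 -0.0157  0.064 ]
pad_a_top 0.39 [ 63. 300. 123. 200.] [ 0.5919 -0.3829  0.064 ] [ 0.5324 -0.3697  0.064 ]
```

>>> send_rows(
  steps=[
    [0,0,-0.005,0,0,0],
    [0,0,-0.004,0,0,0],
    [0,0,-0.003,0,0,0],
    [0,0,-0.003,0,0,0],
    [0,0,-0.001,0,0,0],
    [0,0,0,0,0,0],
    [0,0,0,0,0,0],
    [0,0,0,0,0,0],
  ],
)

```text
time: 13.48
ee_pos: [0.5337, -0.2189, 0.0364]
tool_rot: [[-0.981, -0.192, 0.002], [-0.192, 0.981, -0.001], [-0.002, -0.001, -1.0]]
contact_force: [-0.4, 2.8, 10.8]
gripper_width: -0.0
```

>>> send_rows(
  steps=[
    [0,0,-0.002,0,0,0],
    [0,0,-0.0015,0,0,0],
    [0,0,0,0,0,0],
    [0,0,0,0,0,0],
    [0,0,0,0,0,0],
  ],
)

```text
time: 13.9
ee_pos: [0.5337, -0.2189, 0.0333]
tool_rot: [[-0.981, -0.192, 0.002], [-0.192, 0.981, -0.001], [-0.002, -0.001, -1.0]]
contact_force: [-2.2, 2.5, 15.9]
gripper_width: 0.0001
```

```bash
python3 - <<'E'
import cv2,numpy as np
i=cv2.imread("pics/w6.png")[:300];cv2.imwrite("pics/w6c.png",np.clip(i*1.5,0,255).astype(np.uint8))
E
```

```text
(no output)
```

View pics/w6c.png

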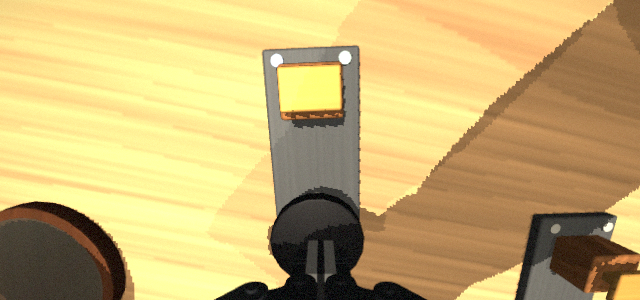

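>>> send_rows(
  steps=[
    [0,0,0.006,0,0,0],
    [0,0,0.01,0,0,0],
    [0,0,0.03,0,0,0],
    [0,0,0.036,0,0,0],
    [-0.005,0.037,0,0,0,-0.0218],
    [-0.005,0.037,0,0,0,-0.0218],
    [-0.005,0.037,0,0,0,-0.0218],
    [-0.005,0.037,0,0,0,-0.0218],
    [-0.005,0.037,0,0,0,-0.0218],
    [-0.005,0.037,0,0,0,-0.0218],
    [-0.005,0.037,0,0,0,-0.0218],
    [-0.005,0.037,0,0,0,-0.0218],
    [-0.005,0.037,0,0,0,-0.0218],
    [-0.005,0.037,0,0,0,-0.0218],
    [-0.005,0.037,0,0,0,-0.0218],
    [-0.005,0.037,0,0,0,-0.0218],
    [-0.005,0.037,0,0,0,-0.0218],
    [0,0,-0.03,0,0,0],
    [0,0,0,0,0,0],
    [0,0,0,0,0,0],
  ],
)

```text
time: 15.57
ee_pos: [0.4665, 0.2618, 0.0828]
tool_rot: [[-0.996, 0.089, -0.004], [0.089, 0.996, -0.002], [0.003, -0.002, -1.0]]
contact_force: [0.3, -0.6, -0.3]
gripper_width: -0.0
```

```bash
python3 - <<'E'
from h import *
o=manip.get_obs();s=manip.snapshot("wrist");save(s,"w7")
T=np.eye(4);T[:3,:3]=o["tool_rot"];T[:3,3]=o["ee_pos"];T=T@np.array(s["hand_eye"]);np.save("T7",T)
print(o["time"],np.round(o["ee_pos"],4),np.round(o["tool_rot"],3).tolist())
for n in("tag_a_top",):
    for r in manip.outline_of("wrist",n):
        m=cv2.moments(r["mask"].astype(np.uint8),True)
        if m["m00"]:
            px=(m["m10"]/m["m00"],m["m01"]/m["m00"]);b=r["box"];print(n,round(r["confidence"],2),np.round(b),at_z(s,px,.064,T).round(4), at_z(s,(b[0],b[1]-b[3]/2),.064,T).round(4))
s=manip.snapshot("scene");save(s,"s7")
c=cv2.resize(cv2.imread("pics/s7.png")[200:300,380:500],None,fx=4,fy=4,interpolation=cv2.INTER_CUBIC)[:320]
w=cv2.imread("pics/w7.png")[:320,200:520]
cv2.imwrite("pics/v7.png",np.hstack([w,c]))
E
```

```text
15.5667 [0.4665 0.2618 0.0828] [[-0.996, 0.089, -0.004], [0.089, 0.996, -0.002], [0.003, -0.002, -1.0]]
tag_a_top 0.92 [ 12. 314.  24.  28.] [0.5198 0.0024 0.064 ] [0.5067 0.0108 0.064 ]
```

View pics/v7.png

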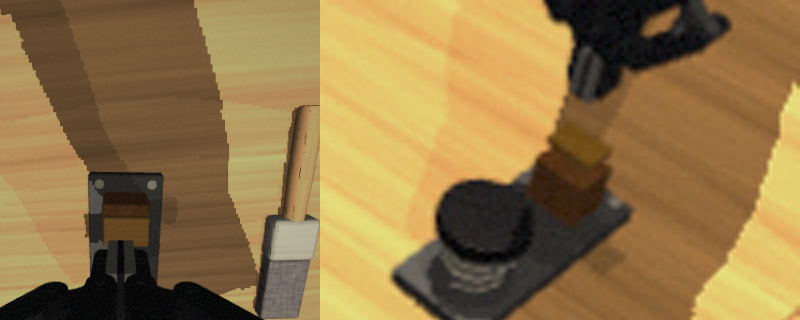

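```bash
python3 - <<'E'
from h import *
s=manip.snapshot("wrist");T=np.load("T7.npy")
for p in((326,219),(326,248),(304,219),(348,219)):print(at_z(s,p,.064,T).round(4))
E
```

```text
[0.4597 0.2668 0.064 ]
[0.4815 0.2649 0.064 ]
[0.4583 0.2517 0.064 ]
[0.461  0.2818 0.064 ]
```

>>> send_rows(
  steps=[
    [0.003,0.002,-0.012,0,0,0],
    [0,0,-0.012,0,0,0],
    [0,0,-0.008,0,0,0],
    [0,0,-0.004,0,0,0],
    [0,0,-0.003,0,0,0],
    [0,0,-0.003,0,0,0],
    [0,0,0,0,0,0],
    [0,0,0,0,0,0],
    [0,0,0,0,0,0],
  ],
)

```text
time: 16.52
ee_pos: [0.4711, 0.2643, 0.0421]
tool_rot: [[-0.996, 0.09, 0.0], [0.09, 0.996, 0.0], [-0.0, 0.0, -1.0]]
contact_force: [0.2, -0.4, -0.2]
gripper_width: -0.0001
```

>>> send_rows(
  steps=[
    [0,0,-0.002,0,0,0],
    [0,0,-0.002,0,0,0],
    [0,0,-0.001,0,0,0],
    [0,0,0,0,0,0],
    [0,0,0,0,0,0],
    [0,0,0,0,0,0],
  ],
)

```text
time: 17.02
ee_pos: [0.4708, 0.2641, 0.0367]
tool_rot: [[-0.996, 0.09, -0.0], [0.09, 0.996, -0.0], [0.0, -0.0, -1.0]]
contact_force: [-0.1, -0.0, 0.7]
gripper_width: -0.0
```

>>> send_rows(
  steps=[
    [0,0,-0.001,0,0,0],
    [0,0,-0.0005,0,0,0],
    [0,0,0,0,0,0],
    [0,0,0,0,0,0],
    [0,0,0,0,0,0],
  ],
)

```text
time: 17.43
ee_pos: [0.4709, 0.2641, 0.0352]
tool_rot: [[-0.996, 0.09, -0.0], [0.09, 0.996, -0.0], [0.0, -0.0, -1.0]]
contact_force: [-0.2, 0.1, -0.0]
gripper_width: -0.0002
```

>>> send_rows(
  steps=[
    [0,0,-0.0015,0,0,0],
    [0,0,0,0,0,0],
    [0,0,0,0,0,0],
  ],
)

```text
time: 17.68
ee_pos: [0.471, 0.2641, 0.0345]
tool_rot: [[-0.996, 0.09, 0.001], [0.09, 0.996, 0.0], [-0.001, 0.0, -1.0]]
contact_force: [-4.1, -0.9, 9.3]
gripper_width: -0.0
```

>>> send_rows(
  steps=[
    [0,0,-0.001,0,0,0],
    [0,0,0,0,0,0],
    [0,0,0,0,0,0],
  ],
)

```text
time: 17.93
ee_pos: [0.471, 0.2642, 0.0344]
tool_rot: [[-0.996, 0.09, 0.001], [0.09, 0.996, 0.0], [-0.001, 0.001, -1.0]]
contact_force: [-6.2, -3.3, 20.2]
gripper_width: -0.0001
```

>>> send_rows(
  steps=[
    [0,0,-0.001,0,0,0],
    [0,0,0,0,0,0],
    [0,0,0,0,0,0],
  ],
)

```text
time: 18.18
ee_pos: [0.4711, 0.2642, 0.0343]
tool_rot: [[-0.996, 0.09, 0.002], [0.09, 0.996, 0.001], [-0.002, 0.001, -1.0]]
contact_force: [-9.3, -2.4, 30.5]
gripper_width: 0.0002
```

>>> send_rows(
  steps=[
    [0,0,0.004,0,0,0],
    [0,0,0.01,0,0,0],
    [0,0,0.025,0,0,0],
    [0,0,0.035,0,0,0],
    [0,0,0.035,0,0,0],
    [0,0,0.035,0,0,0],
    [0,0,0.03,0,0,0],
    [-0.02,0.02,0,0,0,0],
    [-0.02,0.02,0,0,0,0],
    [-0.02,0.02,0,0,0,0],
    [-0.02,0.02,0,0,0,0],
    [-0.02,0.02,0,0,0,0],
    [0,0,0,0,0,0],
    [0,0,0,0,0,0],
    [0,0,0,0,0,0],
  ],
)

```text
time: 19.43
ee_pos: [0.3711, 0.3641, 0.2059]
tool_rot: [[-0.996, 0.089, 0.0], [0.089, 0.996, -0.0], [-0.0, -0.0, -1.0]]
contact_force: [-0.0, -0.6, 0.1]
gripper_width: 0.0004
```

```bash
python3 - <<'E'
from h import *
o=manip.get_obs();print(o["time"],o["ee_pos"],o["contact_force"])
s=manip.snapshot("scene");save(s,"s9")
f=lambda n:cv2.resize(cv2.imread(f"pics/{n}.png")[120:300,260:480],None,fx=1.8,fy=1.8,interpolation=cv2.INTER_CUBIC)
cv2.imwrite("pics/v9.png",np.hstack([f("scene1"),f("s9")]))
s=manip.snapshot("top");save(s,"top9")
for n in("rest_a","stopper","swan"):
  for r in manip.outline_of("top",n):
    if r["confidence"]>.5: print(n,np.round(r["box"]))
E
```

```text
19.4333 [0.37109925 0.36407133 0.205947  ] [-0.02310062 -0.61318669  0.07426227]
rest_a [207. 230.  27.  54.]
rest_a [301. 214.  31.  59.]
rest_a [384. 241.  35.  61.]
```

View pics/v9.png

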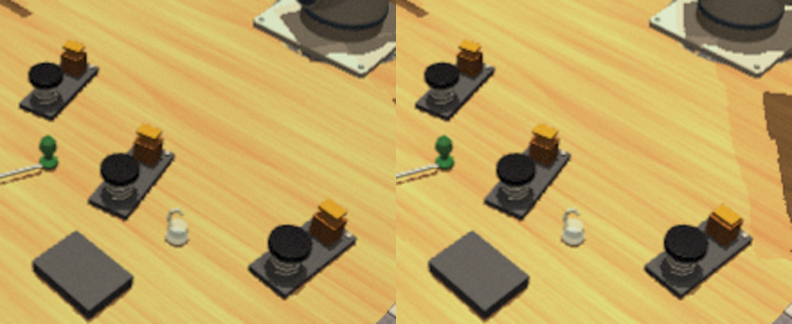

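The before/after view shows the left tag (right at about (725,215)) now resting on its block. The middle and right tags are still up, and the swan, stopper, block and rests stand where they were.

```bash
python3 -c "
from bench import manip
print(manip.close_job())"
```

```text
the job is handed in; nothing more can be done
None
```

The left rest is the softest. I pushed its brass tag fully down, left the other two tags up, and handed the job in at about 19.5 s.

- **Pad feel:** I pressed the pads left, middle, right, and each was let go to spring back. The measured stiffness was about 450, 900 and 1500 N/m, which fits the values in the task.
- **Tag:** The left tag came to a hard stop. The force rose from near 0 to 30 N with under 1 mm of further travel, at the height expected for a fully lowered cap.
- **Last check:** The before and after scene pictures show only the left tag lowered. The rests, swan, stopper and block look unmoved. In the top view the three rests' boxes are within a few pixels of where they started. The arm ended clear at z = 0.21 m with about 0 N on the wrist.
- **Not checked:**
  - The last top view did not detect the swan or stopper above my confidence cut, so for them I relied on the scene picture.
  - I did not check the brush, jar, cloche or screwdriver separately at the end; the arm met no unexpected force near them.
- **Disagreed with the data given:** The shut fingertips touched about 28 mm later than the stated 8 mm ahead of the TCP implies; they stand about 20 mm behind it. I found the contact heights by force and camera instead.

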